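# Put the rinsed bottle on the air drying peg

## Task

Take the rinsed blue bottle from its rest, turn it mouth down and slide its neck over the slanted orange drying peg until the mouth sits fully home against the black collar. Let go of it, then swing the red-knobbed air valve lever all the way over, away from the robot, so that the drying air is on. Leave the tape roll, the amber bottle and the parts cup beside them where they are.

Things in the scene. Friction and masses are not known exactly. Their poses are not given: they have to be found in the camera images.
- bottle: empty blue plastic bottle with a white band, 185 mm long, 0.06 to 0.13 kg. Origin: centre of its base; z along its axis, base to mouth. Body 52 mm across up to 113 mm from the base, shoulder to 140, then a straight neck, 34 mm outside, 28 inside. Hollow for 72 mm from the mouth at least. Balances 75 to 100 mm from the base. Starts lying in the rest, neck roughly towards the robot and 12 degrees up
- bottle_mouth (a point): centre of the bottle's mouth, 185 mm from the base on its axis
- peg: slanted orange drying peg, fixed on the stand. Origin: centre of the upper face of its black collar (48 mm across), where the bottle's mouth comes to rest, 75 mm above the bench; z runs up along the peg, 38 degrees above level, leaning away from the robot. 23 mm in diameter from the collar to 40 mm, then tapering to a blunt 8 mm tip at 68 mm
- stand: drying stand, fixed: dark steel drip plate 8 mm thick (its own x -140 to 90 mm, y -172 to 62 mm) with the peg's post and, on its -y side, the air valve. Origin on the bench; x is the level direction in which the peg leans, z up. Peg collar at x -75, y 0; lever hinge at x -20, y -125, 30 mm high
- valve (a joint): air valve lever: 0 = closed, leaning 29 degrees towards the stand's -x (the robot's side); 1.0 rad = fully open, leaning 29 degrees to the stand's +x. Hinge along the stand's y. It takes about 1 N at the knob and stays where it is left. Starts between 0 and 0.2
- valve_tip (a point): centre of the red ball knob, 26 mm in diameter, at the end of the valve lever, 80 mm from its hinge (a 10 mm steel rod). It stands about 100 mm above the bench at either end of its swing and 110 mm midway
- rest: grey bottle rest, fixed: foot plate 180 x 90 x 8 mm with two thin rails, 40 mm wide over all and at least 20 mm below the bottle's axis, so the bottle's body can be gripped across its diameter from above; a stop 44 mm wide behind the bottle's base. Origin: centre of the foot plate on the bench; the bottle's neck points along its -x
- tape: black tape roll lying flat, 64 mm in diameter, 19 mm high, about 130 mm to the +y side of the rest; bystander. Origin: centre of underside
- amber: closed amber bottle with black cap, standing, 56 mm in diameter, 140 mm high, about 140 mm to the -y side of the rest; bystander. Origin: centre of underside
- cup: black cup of small parts, 72 mm in diameter, 60 mm high, about 130 mm to the +y side of the peg; bystander. Origin: centre of underside
Things that resemble listed ones, but are neither listed nor needed, are in the scene too. There is more than one size of the bottle; the job needs the middle-sized.

How it is judged:
By the outcome, as a careful person would: the job done as asked, in the order asked, and still so for the second after the job is handed in, with the robot touching nothing.
It also fails if it takes over 64 s, if anything falls off the work surface, if the arm or the gripper's body presses on something with over 40 N, if the wrist force passes 120 N, or if a joint passes its speed limit or range.

## Robot

A 6-joint arm with a two-finger parallel gripper is mounted at the origin on the work surface. World frame = base frame: x ahead of the robot, y to its left, z up, the work surface at z = 0. Lengths are in m, angles in rad, forces in N, time in s.
With the tool pointing down it reaches from about 0.35 to 0.775 m from the base axis. Payload 5.5 kg.
Tool frame: the origin (TCP) lies at the very end of the fingers, on their centre line; the grasp point (between the pads) lies 19 mm behind it; z points along the fingers, y is the line along which they close (so a half turn about z gives the same grasp; the last joint's range is limited). The gripper opens to 85 mm and grips with 20 to 120 N. Pads are 22 mm wide; open, the fingers measure 114 mm over their backs; the gripper's body (76 mm by 85 mm) begins 54 mm behind the grasp point. The pads swing forward as they close: fully open they stand 13 mm farther back than shut.
Start: joints at [0.996, 0.313, 0.046, 1.304, 0, 1.431], TCP at [0.242, 0.522, 0.231] pointing down, gripper open.
Joint ranges: [-2.76, 2.76], [-0.86, 1.69], [-1.03, 1.26], [-2.2, 2.34], [-1.47, 1.5], [-3.14, 3.14]. Speed limits (rad/s): [2.57, 2.57, 3.14, 3.14, 3.14, 3.14].

## Interface

Orientations are given as a unit quaternion [w, x, y, z].
In Python, from workcell import env, imaging, ticket gives the robot as it stands. The module is installed in compiled form; this text tells all that it offers.
- The arm moves only by the tool apply_moves, never from a script. Its argument "rows" is a list of rows, each an object with "xyz": the shift along the tool's x, y, z in mm, a list of three; "turn": the turn, a rotation vector about the tool's x, y, z in rad, a list of three; "grip": the opening, from 0 (shut) to 1 (fully open). A call has 1 to 12 rows; each row is the pose to reach, as a shift and turn from the pose commanded when the call began, along the tool's axes at that moment; what a row does not reach only later rows make up. A row lasts 1/12 s, in which the tool goes at most 41.7 mm and 7.16 degrees, less where a joint would pass 70% of its speed; a pose out of reach is approached as far as the arm can. A call with a gripper value outside its range is refused whole. The fingers move at their own pace and stop on an object; "force" is the grip in N (left out, the last holds). Time passes only in rows, so rows that repeat a pose let the fingers close. It gives the time, the measured TCP pose, the force, the opening and the grip force at its end, in the units of the state.
- env.get_state(): the state, without advancing time (a new reading comes with each control period).
- imaging.read_camera(name): name is "scene" or "top"; returns a dict with "color" (480x640x3 uint8, blue, green, red), "z_map" (480x640 float32, m along the optical axis (not along the pixel's ray), 0 where there is no reading), "camera_matrix" (3x3 intrinsics, pixels), "k1" (the pictures are not rectified: a ray, as slopes to the right and down, at radius r is drawn at 1 + k1 r^2 times it, then the intrinsics apply), "view" (4x4, takes a point from world to camera coordinates). Camera axes: x right, y down, z forward; pixel columns grow to the right and rows downward; lengths in m; the calibration is good to about 2 mm. A picture is of the moment at which its call begins.
- ticket.hand_in(): hands the job in; it is judged then, once.
The state is a dict: "clock": time; "joint_pos": joint angles; "qvel": joint speeds; "tau": joint torques, N m; "tcp_pos": TCP position; "orientation": TCP orientation; "wrist_force": force on the tool from outside, world axes, zero at the start; "ft_torque": the same for the moment, N m; "finger_gap": finger opening in m; "grip_force": force on a finger pad.
Only numpy, scipy, OpenCV 4.12 (cv2) and the standard library are available. Lean on these libraries where they do the work, as an engineer would, in place of code of your own. Each camera call takes 0.05 s, during which the arm holds its last target. There are 200 camera calls.

## Working session

There is one attempt and no reset: what is moved stays moved. The work goes in short steps, Python scripts to look and compute and a tool call to move; the robot and the scene stay as the last step left them, time stands still between calls to the robot, and variables do not carry over. Pictures are saved under pics/ and viewed, at most 10 in all, crops included, and the job is handed in when it is done.

Besides the shell and the picture viewer there is one more tool, called after "Emit:" by a JSON object that holds its "fn" and its "kwargs". apply_moves: Moves the arm, as the interface text tells. Its arguments: {"type":"object","properties":{"rows":{"type":"array"},"force":{"type":"number"}},"required":["rows"]}

```bash
mkdir -p pics; python3 - <<'E'
from workcell import env, imaging
import cv2,numpy as np
s=env.get_state()
print({k:np.round(v,3).tolist() for k,v in s.items()})
for n in ("scene","top"):
    d=imaging.read_camera(n); cv2.imwrite(f"pics/{n}0.png",d["color"]); np.savez(f"{n}0.npz",**d)
    print(n,d["camera_matrix"].round(1).tolist(),d["k1"],np.round(d["view"],3).tolist())
E
```

```text
{'clock': 0.0, 'joint_pos': [0.996, 0.314, 0.045, 1.304, 0.0, 1.431], 'qvel': [-0.002, 0.002, 0.001, -0.0, -0.001, -0.0], 'tau': [0.001, -48.063, 29.853, 0.019, -0.0, 0.0], 'tcp_pos': [0.242, 0.521, 0.23], 'orientation': [-0.0, 0.216, 0.976, -0.001], 'wrist_force': [-0.018, -0.421, -0.055], 'ft_torque': [-0.013, -0.052, 0.008], 'grip_force': 0.0, 'finger_gap': 0.085}
scene [[504.2, 0.0, 323.8], [0.0, 504.2, 243.2], [0.0, 0.0, 1.0]] -0.1054404313496221 [[0.176, 0.984, 0.011, -0.104], [0.655, -0.108, -0.748, -0.273], [-0.735, 0.139, -0.663, 1.639], [0.0, 0.0, 0.0, 1.0]]
top [[444.7, 0.0, 316.7], [0.0, 444.7, 237.3], [0.0, 0.0, 1.0]] -0.06835875187080545 [[-0.01, -0.999, -0.039, 0.026], [-0.986, 0.016, -0.165, 0.516], [0.165, 0.037, -0.986, 0.903], [0.0, 0.0, 0.0, 1.0]]
```

View pics/scene0.png

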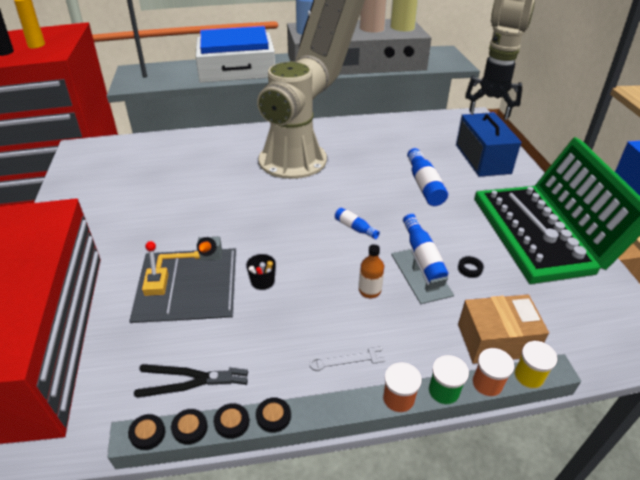

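View pics/top0.png

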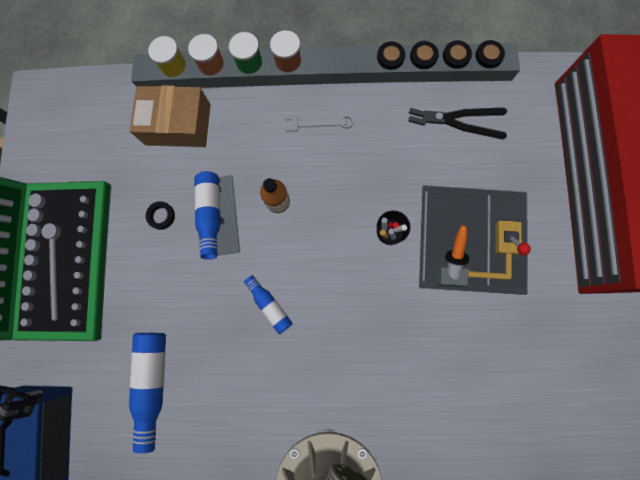

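The rest bottle shows at scene (425,250) and top (207,215). Possible confusions are the small bottle at top (268,305) and the large one at top (147,390). The one on the grey rest, middle in size, is the target. The peg is at top (459,245), the collar at (457,258) and the knob at (524,249). The bystanders are the tape (160,215), amber bottle (273,195) and cup (393,227). I'll measure these next.

```bash
cat > h.py <<'E'
import numpy as np, cv2
from workcell import env, imaging
def load(n,fresh=False):
    return imaging.read_camera(n) if fresh else dict(np.load(f"{n}0.npz"))
def rays(d,uv):
    uv=np.asarray(uv,float).reshape(-1,1,2)
    p=cv2.undistortPoints(uv,d["camera_matrix"],np.array([float(d["k1"]),0,0,0]))[:,0]
    return np.c_[p,np.ones(len(p))]
def world(d,uv,z):   # z along the optical axis
    V=d["view"]; pc=rays(d,uv)*np.asarray(z,float).reshape(-1,1)
    return (pc-V[:3,3])@V[:3,:3]
def onplane(d,uv,h):
    V=d["view"]; c=-V[:3,:3].T@V[:3,3]; r=rays(d,uv)@V[:3,:3]
    return c+r*((h-c[2])/r[:,2])[:,None]
def twoview(da,ua,db,ub):
    A=[];b=[]
    for d,u in((da,ua),(db,ub)):
        V=d["view"]; c=-V[:3,:3].T@V[:3,3]; r=(rays(d,[u])@V[:3,:3])[0]; r/=np.linalg.norm(r)
        P=np.eye(3)-np.outer(r,r); A.append(P); b.append(P@c)
    x=np.linalg.lstsq(np.vstack(A),np.hstack(b),rcond=None)[0]
    return x, np.linalg.norm(np.vstack(A)@x-np.hstack(b))
def mask(d,lo,hi,box):
    m=cv2.inRange(cv2.cvtColor(d["color"],cv2.COLOR_BGR2HSV),lo,hi)
    k=np.zeros_like(m); x0,y0,x1,y1=box; k[y0:y1,x0:x1]=m[y0:y1,x0:x1]; return k
def pts(d,m):
    v,u=np.nonzero(m&(255*(d["z_map"]>0)).astype(np.uint8)); uv=np.c_[u,v]
    return uv,world(d,uv,d["z_map"][v,u])
E
python3 - <<'E'
from h import *
np.set_printoptions(precision=4,suppress=True)
S,T=load("scene"),load("top")
for n,d,bb in(("top",T,(185,165,230,265)),("scene",S,(395,205,455,290))):
    m=mask(d,(105,120,60),(130,255,255),bb)
    uv,P=pts(d,m); print(n,len(P),"bounds",P.min(0),P.max(0),"tapebench z check")
    P=P[P[:,2]>.03]
    for x0 in np.arange(P[:,0].min(),P[:,0].max(),.02):
        q=P[(P[:,0]>=x0)&(P[:,0]<x0+.02)]
        if len(q)>5: print("  x%.3f n%d y %.4f..%.4f ztop %.4f"%(x0+.01,len(q),*np.percentile(q[:,1],[2,98]),np.percentile(q[:,2],97)))
for n,d,bo,br in(("top",T,(445,215,475,275),(510,235,535,260)),("scene",S,(190,230,225,262),(140,235,162,255))):
    uv,P=pts(d,mask(d,(5,150,80),(14,255,255),bo)); print(n,"orange",len(P),P.min(0),P.max(0),np.median(P,0),"uv",uv.min(0),uv.max(0))
    a=mask(d,(0,150,80),(4,255,255),br)|mask(d,(172,150,80),(180,255,255),br)
    uv,P=pts(d,a); print(n,"knob",len(P),np.median(P,0),P.min(0),P.max(0),"uv",uv.mean(0),uv.min(0),uv.max(0)); 
    print(d["z_map"][(d["z_map"]>0)].size/307200)
# benches, plate
for uv in[(300,150),(380,320),(440,200),(230,245)]:
    print(uv,world(T,[uv],T["z_map"][uv[1],uv[0]]))
for uv in[(423,186),(526,193),(526,293),(420,288)]: print("plate corner",onplane(T,[uv],.008))
imgs=[cv2.resize(d["color"][y:y+h,x:x+w],(390,390),interpolation=cv2.INTER_CUBIC) for d,x,y,w,h in((T,155,155,110,110),(S,375,195,100,100))]
imgs2=[cv2.resize(d["color"][y:y+h,x:x+w],(390,200),interpolation=cv2.INTER_CUBIC) for d,x,y,w,h in((T,410,180,130,120),(S,125,225,120,100))]
cv2.imwrite("pics/crop1.png",np.vstack([np.hstack(imgs),np.hstack(imgs2)]))
E
```

```text
top 1187 bounds [0.4696 0.218  0.0057] [0.6559 0.2837 0.1189] tapebench z check
  x0.480 n175 y 0.2190..0.2505 ztop 0.1170
  x0.500 n68 y 0.2211..0.2526 ztop 0.1146
  x0.520 n184 y 0.2209..0.2582 ztop 0.1106
  x0.540 n236 y 0.2187..0.2645 ztop 0.1123
  x0.560 n224 y 0.2189..0.2673 ztop 0.1101
  x0.580 n45 y 0.2208..0.2600 ztop 0.1074
  x0.620 n10 y 0.2316..0.2740 ztop 0.0949
  x0.640 n206 y 0.2288..0.2747 ztop 0.0936
  x0.660 n36 y 0.2326..0.2690 ztop 0.0890
scene 781 bounds [0.3162 0.2178 0.0063] [0.6587 0.3765 0.117 ] tapebench z check
  x0.484 n65 y 0.2199..0.2447 ztop 0.1164
  x0.504 n69 y 0.2218..0.2490 ztop 0.1138
  x0.524 n66 y 0.2229..0.2515 ztop 0.1101
  x0.544 n121 y 0.2189..0.2601 ztop 0.1122
  x0.564 n135 y 0.2194..0.2618 ztop 0.1090
  x0.624 n42 y 0.2283..0.2710 ztop 0.0932
  x0.644 n229 y 0.2291..0.2747 ztop 0.0920
  x0.664 n47 y 0.2337..0.2653 ztop 0.0881
top orange 352 [ 0.4627 -0.2798  0.0768] [ 0.5251 -0.256   0.1215] [ 0.4906 -0.2667  0.1027] uv [452 225] [466 258]
top knob 118 [ 0.4767 -0.3901  0.1101] [ 0.4658 -0.4003  0.1035] [ 0.4882 -0.3805  0.1161] uv [523.5    248.5085] [518 243] [529 254]
0.995888671875
scene orange 109 [ 0.4605 -0.2867  0.0717] [ 0.5274 -0.2551  0.1201] [ 0.4992 -0.2654  0.1049] uv [198 241] [211 251]
scene knob 67 [ 0.4852 -0.3918  0.1088] [ 0.4731 -0.4021  0.1006] [ 0.4948 -0.3836  0.1153] uv [150.1194 245.806 ] [146 242] [154 250]
0.9960514322916667
(300, 150) [[ 0.7312  0.0572 -0.0045]]
(380, 320) [[ 0.341  -0.1143  0.0025]]
(440, 200) [[ 0.6028 -0.2563  0.007 ]]
(230, 245) [[0.5081 0.2127 0.0107]]
plate corner [[ 0.6355 -0.2198  0.008 ]]
plate corner [[ 0.6157 -0.4507  0.008 ]]
plate corner [[ 0.3932 -0.4314  0.008 ]]
plate corner [[ 0.408  -0.2021  0.008 ]]
```

View pics/crop1.png

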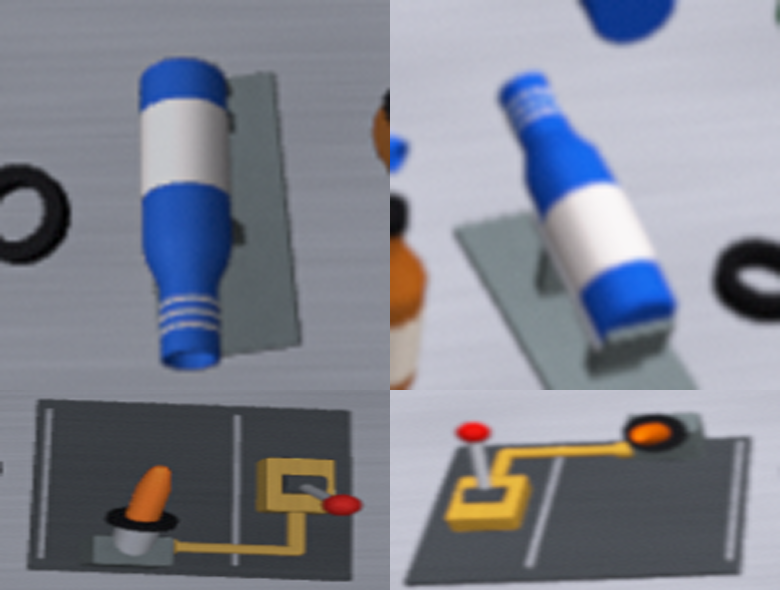

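The crop confirms the middle-sized bottle on the grey rest, neck towards the robot, and the peg, collar and red knob on the stand. Next I'll refine the geometry with fits of known radius.

```bash
cat > fit.py <<'E'
from h import *
from scipy.optimize import least_squares
np.set_printoptions(precision=4,suppress=True)
def cyl(P,r,p0,a0):
    # axis through p (at fixed x=p0x) with direction (sx, y', z')
    def f(q):
        p=np.array([p0[0],q[0],q[1]]); a=np.array([1,q[2],q[3]]); a/=np.linalg.norm(a)
        return np.linalg.norm(np.cross(P-p,a),axis=1)-r
    s=least_squares(f,[p0[1],p0[2],*a0],loss="soft_l1",f_scale=.0015)
    return s.x,np.median(np.abs(f(s.x)))
def sph(P,r,c0):
    f=lambda c:np.linalg.norm(P-c,axis=1)-r
    s=least_squares(f,c0,loss="soft_l1",f_scale=.0015); return s.x,np.median(np.abs(f(s.x)))
E
python3 - <<'E'
from fit import *
S,T=load("scene"),load("top"); B=[];
ero=lambda m:cv2.erode(m,np.ones((3,3)))
for d,bb in((T,(185,165,225,265)),(S,(395,205,455,290))):
    m=mask(d,(105,120,60),(130,255,255),bb); m2=mask(d,(0,0,120),(180,60,255),bb)
    uv,P=pts(d,ero(cv2.morphologyEx(m,cv2.MORPH_CLOSE,np.ones((25,25)))))
    P=P[(P[:,2]>.06)&(P[:,0]>.56)&(P[:,0]<.65)&(abs(P[:,1]-.245)<.04)]
    print("body",len(P),*cyl(P,.026,(.56,.243,.083),(.1,-.2126))); B.append(P)
x,_=cyl(np.vstack(B),.026,(.56,.243,.083),(.1,-.2126)); print("both",x,"pitch",np.degrees(np.arctan(x[3]/np.hypot(1,x[2]))))
Q=[]
for d,bo in((T,(445,215,475,275)),(S,(190,230,225,262))):
    uv,P=pts(d,mask(d,(5,150,80),(14,255,255),bo)); 
    P=P[(P[:,0]>.47)&(P[:,0]<.499)&(P[:,2]>.085)]; Q.append(P)
    print("peg",len(P),*cyl(P,.0115,(.4676,-.267,.075),(-.08,.7813)))
Q=np.vstack(Q); print(cyl(Q,.0115,(.4676,-.267,.075),(-.08,.7813)))
K=[]
for d,br in((T,(510,235,535,260)),(S,(140,235,162,255))):
    a=mask(d,(0,150,80),(4,255,255),br)|mask(d,(172,150,80),(180,255,255),br)
    uv,P=pts(d,a); K.append(P); print("knob",*sph(P,.013,np.median(P,0)-[0,0,.01]))
print(sph(np.vstack(K),.013,np.median(P,0)))
print("knob 2view",twoview(T,(523.5,248.5),S,(150.1,245.8)))
# collar: dark ring
for d,b in((T,(442,245,474,270)),(S,(190,230,225,262))):
    m=mask(d,(0,0,0),(180,255,45),b); uv,P=pts(d,m); P2=P[P[:,2]>.055]
    print("collar",len(P2),P2.min(0),P2.max(0))
# mouth end of bottle: extreme along the axis
a=np.array([1,x[2],x[3]]);a/=np.linalg.norm(a)
for d,bb in((T,(185,165,230,265)),(S,(395,205,455,290))):
    _,P=pts(d,mask(d,(105,120,60),(130,255,255),bb)); P=P[(P[:,2]>.06)&(abs(P[:,1]-.245)<.04)]
    t=(P-np.array([.56,x[0],x[1]]))@a; print("t along axis",np.percentile(t,[1,99]))
m=mask(T,(0,0,30),(180,90,95),(405,170,545,310)); c=max(cv2.findContours(m,0,2)[0],key=cv2.contourArea)
r=cv2.approxPolyDP(cv2.convexHull(c),8,True)[:,0]; w=onplane(T,r,.008); print("plate",r.tolist(),w[:,:2])
E
```

```text
body 829 [ 0.2445  0.0819  0.1283 -0.2163] 0.0008891915608231771
body 414 [ 0.2454  0.0819  0.1255 -0.2223] 0.0012875785750343476
both [ 0.2447  0.0819  0.13   -0.2185] pitch -12.2232405504206
peg 180 [-0.2671  0.0734 -0.0822  0.7833] 0.000731876152851218
peg 22 [-0.2677  0.0739 -0.0718  0.737 ] 0.0003759978566876638
(array([-0.2672,  0.0736, -0.0822,  0.7719]), np.float64(0.00069698355833885))
knob [ 0.4768 -0.3935  0.1006] 0.0008576531228629185
knob [ 0.4783 -0.3945  0.1002] 0.0014372638257687618
(array([ 0.4772, -0.3936,  0.1006]), np.float64(0.0010473965149926084))
knob 2view (array([ 0.4777, -0.3936,  0.1021]), np.float64(0.00038053555635605426))
collar 185 [ 0.4501 -0.2908  0.0572] [ 0.4831 -0.2427  0.0951]
collar 103 [ 0.4556 -0.2826  0.0561] [ 0.484  -0.2455  0.092 ]
t along axis [-0.0906  0.0898]
t along axis [-0.0879  0.0952]
plate [[423, 186], [526, 193], [525, 294], [419, 286]] [[ 0.6355 -0.2198]
 [ 0.6157 -0.4507]
 [ 0.3911 -0.4291]
 [ 0.4124 -0.2002]]
```

```bash
cat > go.py <<'E'
from fit import *
from scipy.spatial.transform import Rotation as Ro
def cur():
    s=env.get_state(); q=s["orientation"]; return np.array(s["tcp_pos"]),Ro.from_quat([q[1],q[2],q[3],q[0]])
def frame(x,y):  # tool x and y axes (world)
    x=np.array(x,float);x/=np.linalg.norm(x);y=np.array(y,float);y-=x*(x@y);y/=np.linalg.norm(y)
    return Ro.from_matrix(np.c_[x,y,np.cross(x,y)])
def plan(p,R):
    p0,R0=cur(); print("xyz",(R0.inv().apply(np.array(p)-p0)*1e3).round(1),"turn",(R0.inv()*R).as_rotvec().round(4))
RG=frame((-.9916,-.129,0),(-.129,.9916,0))
E
python3 -c "
from go import *
plan((.565,.2454,.17),RG); plan((.565,.2454,.06),RG)"
```

```text
xyz [-409.1 -113.9   60.6] turn [-0.0015 -0.0007 -0.5642]
xyz [-409.2 -113.7  170.6] turn [-0.0015 -0.0007 -0.5642]
```

Emit:
{"fn": "apply_moves", "kwargs": {"rows": [{"xyz":[-409,-114,60],"turn":[0,0,-0.564],"grip":1},{"xyz":[-409,-114,60],"turn":[0,0,-0.564],"grip":1},{"xyz":[-409,-114,60],"turn":[0,0,-0.564],"grip":1},{"xyz":[-409,-114,60],"turn":[0,0,-0.564],"grip":1},{"xyz":[-409,-114,60],"turn":[0,0,-0.564],"grip":1},{"xyz":[-409,-114,60],"turn":[0,0,-0.564],"grip":1},{"xyz":[-409,-114,60],"turn":[0,0,-0.564],"grip":1},{"xyz":[-409,-114,60],"turn":[0,0,-0.564],"grip":1},{"xyz":[-409,-114,60],"turn":[0,0,-0.564],"grip":1},{"xyz":[-409,-114,60],"turn":[0,0,-0.564],"grip":1},{"xyz":[-409,-114,60],"turn":[0,0,-0.564],"grip":1},{"xyz":[-409,-114,60],"turn":[0,0,-0.564],"grip":1}]}}

```text
clock: 1.1
tcp_pos: [0.5685, 0.2417, 0.1693]
orientation: [-0.0, -0.062, 0.998, -0.001]
wrist_force: [0.3, 1.0, -0.2]
finger_gap: 0.0854
grip_force: 0.0
```

```bash
python3 -c "
from go import *
print(cur()[0]);plan((.565,.2454,.06),RG)"
```

```text
[0.5685 0.2417 0.1693]
xyz [  3.    4.3 109.3] turn [-0.0015 -0.0006 -0.0062]
```

Emit:
{"fn": "apply_moves", "kwargs": {"rows": [{"xyz":[0,0,30],"turn":[0,0,0],"grip":1},{"xyz":[0,0,60],"turn":[0,0,0],"grip":1},{"xyz":[0,0,60],"turn":[0,0,0],"grip":1},{"xyz":[0,0,60],"turn":[0,0,0],"grip":1}]}}

```text
clock: 1.43
tcp_pos: [0.5629, 0.2456, 0.1096]
orientation: [-0.003, -0.065, 0.998, -0.0]
wrist_force: [-0.2, 1.2, 1.2]
finger_gap: 0.0854
grip_force: 0.0
```

```bash
python3 -c "
from go import *
print(cur()[0]);plan((.565,.2454,.06),RG)"
```

```text
[0.5629 0.2456 0.1096]
xyz [-2.3 -0.5 49.6] turn [-0.0006 -0.0053  0.0002]
```

Emit:
{"fn": "apply_moves", "kwargs": {"rows": [{"xyz":[-1,0,25],"turn":[0,0,0],"grip":1},{"xyz":[-1,0,50],"turn":[0,0,0],"grip":1},{"xyz":[-1,0,50],"turn":[0,0,0],"grip":1},{"xyz":[-1,0,50],"turn":[0,0,0],"grip":1}]}}

```text
clock: 1.77
tcp_pos: [0.5656, 0.2464, 0.0621]
orientation: [-0.001, -0.065, 0.998, -0.0]
wrist_force: [0.3, -0.6, 1.6]
finger_gap: 0.0852
grip_force: 0.0
```

Emit:
{"fn": "apply_moves", "kwargs": {"force": 45, "rows": [{"xyz":[0,0,0],"turn":[0,0,0],"grip":0.3},{"xyz":[0,0,0],"turn":[0,0,0],"grip":0.3},{"xyz":[0,0,0],"turn":[0,0,0],"grip":0.3},{"xyz":[0,0,0],"turn":[0,0,0],"grip":0.3},{"xyz":[0,0,0],"turn":[0,0,0],"grip":0.3},{"xyz":[0,0,0],"turn":[0,0,0],"grip":0.3},{"xyz":[0,0,0],"turn":[0,0,0],"grip":0.3},{"xyz":[0,0,0],"turn":[0,0,0],"grip":0.3}]}}

```text
clock: 2.43
tcp_pos: [0.5677, 0.2461, 0.0637]
orientation: [0.002, -0.064, 0.998, 0.0]
wrist_force: [0.2, -1.2, 6.3]
finger_gap: 0.0507
grip_force: 46.2
```

Emit:
{"fn": "apply_moves", "kwargs": {"rows": [{"xyz":[0,0,-20],"turn":[0,0,0],"grip":0.3},{"xyz":[0,0,-50],"turn":[0,0,0],"grip":0.3},{"xyz":[0,0,-80],"turn":[0,0,0],"grip":0.3},{"xyz":[0,0,-110],"turn":[0,0,0],"grip":0.3},{"xyz":[0,0,-140],"turn":[0,0,0],"grip":0.3},{"xyz":[0,0,-170],"turn":[0,0,0],"grip":0.3},{"xyz":[0,0,-180],"turn":[0,0,0],"grip":0.3},{"xyz":[0,0,-180],"turn":[0,0,0],"grip":0.3},{"xyz":[0,0,-180],"turn":[0,0,0],"grip":0.3}]}}

```text
clock: 3.18
tcp_pos: [0.5663, 0.2461, 0.2413]
orientation: [0.001, -0.065, 0.998, 0.0]
wrist_force: [0.7, -0.5, -2.0]
finger_gap: 0.0508
grip_force: 47.1
```

```bash
python3 - <<'E'
from go import *
T=load("top",True);S=load("scene",True); cv2.imwrite("pics/lift.png",np.hstack([T["color"][100:340,120:520],S["color"][100:340,200:600]]))
p0,R0=cur();print(p0,R0.as_matrix())
for d,bb in((T,(170,100,300,300)),(S,(330,120,520,300))):
    _,P=pts(d,mask(d,(105,120,60),(130,255,255),bb)); L=R0.inv().apply(P-p0)*1e3
    L=L[(abs(L[:,1])<40)&(L[:,2]<60)&(L[:,2]>-80)&(abs(L[:,0])<140)]
    print(len(L)); 
    for a in range(-110,120,20):
        q=L[(L[:,0]>=a)&(L[:,0]<a+20)]
        if len(q)>8: print(a+10,len(q),"y",np.percentile(q[:,1],[2,98]),"z",np.percentile(q[:,2],[3,97]))
    print("x range",np.percentile(L[:,0],[.5,99.5]))
E
```

```text
[0.5652 0.2457 0.2392] [[-0.9917 -0.1289 -0.0031]
 [-0.1289  0.9917 -0.0008]
 [ 0.0032 -0.0004 -1.    ]]
1294
-80 203 y [-24.8142   5.5084] z [-29.746   -4.5871]
-60 75 y [-25.3652   3.2759] z [-32.422   -5.7849]
0 54 y [-22.2172   4.6799] z [-48.5216 -31.6156]
20 266 y [-24.3204   4.6951] z [-50.9953 -25.5504]
40 263 y [-21.5854   7.1324] z [-49.7604 -27.9225]
60 135 y [-14.9531   8.2866] z [-51.5964 -32.2717]
80 201 y [-14.561   14.6065] z [-56.196  -24.0037]
100 95 y [-14.6432  16.3324] z [-56.416  -23.3674]
x range [-88.9066  96.4997]
641
-100 18 y [-21.931   11.5915] z [-23.3361 -11.9666]
-80 380 y [-24.5145  18.4562] z [-28.2849  14.5372]
-60 79 y [-25.529   16.4448] z [-30.7379  -3.0948]
-20 21 y [-26.5782 -16.3489] z [-75.42   -44.7605]
0 82 y [-23.9831  22.3282] z [-71.1984 -35.7287]
20 28 y [-29.9231  21.584 ] z [-73.0592 -39.5635]
60 11 y [-8.9991  4.1833] z [-50.6642 -39.3496]
80 13 y [-9.1524  4.872 ] z [-56.1126 -51.3673]
x range [-91.4378  89.6417]
```

View pics/lift.png

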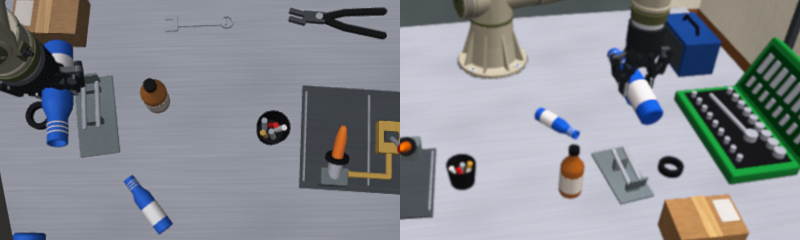

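```bash
cat >> go.py <<'E'
C0=np.array([.4675,-.267,.075]); yaw=-.08; e=np.radians(38)
PZ=np.array([np.cos(e)*np.cos(yaw),np.cos(e)*np.sin(yaw),np.sin(e)]); YS=np.array([-np.sin(yaw),np.cos(yaw),0])
AL=np.array([np.cos(np.radians(12.2)),0,-np.sin(np.radians(12.2))]); ML=np.array([.0945,0,-.039])
def bot(dist,dz=0,lat=0,AL=AL,ML=ML):
    A=np.c_[AL,[0,1,0],np.cross(AL,[0,1,0])]; W=np.c_[-PZ,YS,np.cross(-PZ,YS)]
    R=Ro.from_matrix(W@A.T); p=C0+PZ*dist+[0,0,dz]+YS*lat-R.apply(ML); return p,R
E
python3 -c "
from go import *
p,R=bot(.095,.06);print(p,R.as_matrix());plan(p,R);p,R=bot(.095);plan(p,R)"
```

```text
[ 0.6323 -0.2802  0.2411] [[-0.6381  0.0799  0.7658]
 [ 0.0512  0.9968 -0.0614]
 [-0.7683 -0.     -0.6401]]
xyz [   1.3 -530.2   -1.7] turn [ 0.091 -0.876  0.196]
xyz [   1.1 -530.2   58.3] turn [ 0.091 -0.876  0.196]
```

Emit:
{"fn": "apply_moves", "kwargs": {"rows": [{"xyz":[0,-20,0],"turn":[0.008,-0.073,0.016],"grip":0.3},{"xyz":[0,-50,0],"turn":[0.015,-0.146,0.033],"grip":0.3},{"xyz":[0,-85,0],"turn":[0.023,-0.219,0.049],"grip":0.3},{"xyz":[0,-125,0],"turn":[0.03,-0.292,0.065],"grip":0.3},{"xyz":[0,-165,0],"turn":[0.038,-0.365,0.082],"grip":0.3},{"xyz":[0,-205,0],"turn":[0.045,-0.438,0.098],"grip":0.3},{"xyz":[0,-245,0],"turn":[0.053,-0.511,0.114],"grip":0.3},{"xyz":[0,-285,0],"turn":[0.061,-0.584,0.131],"grip":0.3},{"xyz":[0,-320,0],"turn":[0.068,-0.657,0.147],"grip":0.3},{"xyz":[0,-350,0],"turn":[0.076,-0.73,0.163],"grip":0.3},{"xyz":[0,-370,0],"turn":[0.083,-0.803,0.18],"grip":0.3},{"xyz":[0,-380,0],"turn":[0.091,-0.876,0.196],"grip":0.3}]}}

```text
clock: 4.28
tcp_pos: [0.6138, -0.1333, 0.2395]
orientation: [0.426, 0.038, 0.904, -0.017]
wrist_force: [0.6, -0.3, -1.9]
finger_gap: 0.0507
grip_force: 47.2
```

```bash
python3 -c "
from go import *
p,R=bot(.095,.06);print(cur()[0]);plan(p,R)"
```

```text
[ 0.6138 -0.1333  0.2395]
xyz [ -21.1 -144.8   22.5] turn [-0.0021  0.004  -0.004 ]
```

Emit:
{"fn": "apply_moves", "kwargs": {"rows": [{"xyz":[-4,-30,4],"turn":[0,0,0],"grip":0.3},{"xyz":[-9,-65,10],"turn":[0,0,0],"grip":0.3},{"xyz":[-14,-95,15],"turn":[0,0,0],"grip":0.3},{"xyz":[-18,-120,19],"turn":[0,0,0],"grip":0.3},{"xyz":[-20,-138,22],"turn":[0,0,0],"grip":0.3},{"xyz":[-21,-145,22],"turn":[0,0,0],"grip":0.3},{"xyz":[-21,-145,22],"turn":[0,0,0],"grip":0.3},{"xyz":[-21,-145,22],"turn":[0,0,0],"grip":0.3}]}}

```text
clock: 4.95
tcp_pos: [0.6328, -0.2769, 0.2411]
orientation: [0.424, 0.037, 0.905, -0.015]
wrist_force: [0.7, 1.2, -1.0]
finger_gap: 0.0507
grip_force: 47.2
```

```bash
python3 - <<'E'
from go import *
T=load("top",True);S=load("scene",True); cv2.imwrite("pics/pre.png",np.hstack([cv2.resize(d["color"][y:y+160,x:x+160],(400,400),interpolation=2) for d,x,y in((T,400,130),(S,130,150))]))
np.savez("T1.npz",**T);np.savez("S1.npz",**S)
p0,R0=cur();p,R=bot(.095,.06);print(p0);plan(p,R)
A=R0.apply(AL)
for n,d,bb in(("top",T,(400,130,560,290)),("scene",S,(130,150,290,310))):
    uv,P=pts(d,mask(d,(105,120,60),(130,255,255),bb)); D=P-(p0+R0.apply(ML)); t=-D@A*1e3; W=np.c_[-A,R0.as_matrix()[:,1],np.cross(-A,R0.as_matrix()[:,1])]
    L=D@W*1e3; k=np.linalg.norm(L[:,1:],axis=1)<35; L=L[k]; print(n,len(L),"t",np.percentile(L[:,0],[.5,99.5]))
    for a in range(-10,200,15):
        q=L[(L[:,0]>=a)&(L[:,0]<a+15)]
        if len(q)>8: print(a+7,len(q),"y",np.percentile(q[:,1],[2,98]),"v",np.percentile(q[:,2],[2,98]))
    nk=P[k][(L[:,0]>3)&(L[:,0]<42)]; print("neck n",len(nk), *(cyl(nk,.017,(.55,-.275,.2),(-.08,.78)) if len(nk)>30 else []))
print("expected axis at x=.55", C0+PZ*.1049+[0,0,.06])
E
```

```text
[ 0.6331 -0.276   0.242 ]
xyz [ 1.  -4.2  0.1] turn [ 0.0026  0.0014 -0.0013]
top 330 t [-1.1665 97.921 ]
-3 52 y [-2.8522 18.6151] v [-0.8365 16.4172]
12 73 y [-0.3031 18.5141] v [ 0.0419 15.7015]
27 27 y [ 7.3583 17.8189] v [ 0.0539 14.8833]
87 118 y [-21.9798  17.8886] v [10.7792 25.0469]
102 46 y [-19.9402  22.6439] v [13.7819 24.5851]
neck n 123 [-0.2678  0.1967 -0.1235  0.8064] 0.000619578239142507
scene 676 t [122.918  187.5448]
162 21 y [ 6.728  25.5735] v [-18.223  22.768]
177 499 y [-22.2686  24.6187] v [-23.9262  21.679 ]
192 152 y [-19.5578  21.9986] v [-21.8438  19.2362]
neck n 0
expected axis at x=.55 [ 0.5499 -0.2736  0.1996]
```

View pics/pre.png

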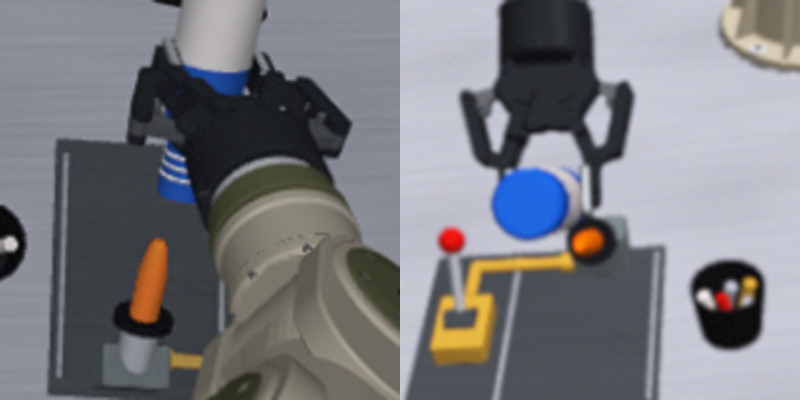

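```bash
sed -i 's/ML=np.array(\[.0945,0,-.039\])/ML=np.array([.0945,.0015,-.039])/' go.py; python3 -c "
from go import *
p,R=bot(.09);plan(p,R)"
```

```text
xyz [52.  -5.9 37.4] turn [ 0.0026  0.0014 -0.0013]
```

Emit:
{"fn": "apply_moves", "kwargs": {"rows": [{"xyz":[15,-2,11],"turn":[0.002,0.001,-0.001],"grip":0.3},{"xyz":[30,-4,22],"turn":[0.002,0.001,-0.001],"grip":0.3},{"xyz":[45,-6,32],"turn":[0.002,0.001,-0.001],"grip":0.3},{"xyz":[52,-6,37],"turn":[0.002,0.001,-0.001],"grip":0.3},{"xyz":[52,-6,37],"turn":[0.002,0.001,-0.001],"grip":0.3},{"xyz":[52,-6,37],"turn":[0.002,0.001,-0.001],"grip":0.3},{"xyz":[52,-6,37],"turn":[0.002,0.001,-0.001],"grip":0.3},{"xyz":[52,-6,37],"turn":[0.002,0.001,-0.001],"grip":0.3}]}}

```text
clock: 5.72
tcp_pos: [0.6295, -0.2837, 0.1816]
orientation: [0.426, 0.036, 0.904, -0.018]
wrist_force: [0.2, -0.4, -1.5]
finger_gap: 0.0508
grip_force: 47.2
```

```bash
cat > chk.py <<'E'
from go import *
T=load("top",True)
p0,R0=cur();m=p0+R0.apply(ML)-C0; print("axial %.4f lat %.4f up %.4f"%(m@PZ,m@YS,m@np.cross(PZ,YS)),"force",np.round(env.get_state()["wrist_force"],1))
uv,P=pts(T,mask(T,(105,120,60),(130,255,255),(400,130,560,290)))
L=(P-C0)@np.c_[PZ,YS,np.cross(PZ,YS)]*1e3; L=L[(np.linalg.norm(L[:,1:],axis=1)<35)]
print("bottle axial start",np.percentile(L[:,0],[.5,2])); 
for a in np.arange(L[:,0].min(),L[:,0].min()+60,15):
    q=L[(L[:,0]>=a)&(L[:,0]<a+15)]
    if len(q)>8: print(a+7,len(q),"y",np.percentile(q[:,1],[2,98]),"v",np.percentile(q[:,2],[2,98]))
uv,P=pts(T,mask(T,(5,150,80),(14,255,255),(445,215,475,275))); L=(P-C0)@np.c_[PZ,YS,np.cross(PZ,YS)]*1e3
for a in (5,20,35,50):
    q=L[(L[:,0]>=a)&(L[:,0]<a+15)]
    if len(q)>8: print("peg",a+7,len(q),"y",np.percentile(q[:,1],[2,98]),"v",np.percentile(q[:,2],[2,98]))
E
cat >> chk.py <<'E'
for a in (.09,.06,.03,.0): plan(*bot(a))
E
python3 chk.py
```

```text
axial 0.0931 lat -0.0023 up 0.0014 force [ 0.2 -0.6 -1.2]
bottle axial start [92.2897 93.9298]
98.6637525232565 76 y [-1.6308 16.1689] v [ 1.4735 18.5722]
113.6637525232565 27 y [ 6.2539 15.7411] v [-0.191  16.2647]
peg 12 78 y [-9.6952 11.2794] v [-1.5016 10.8534]
peg 27 79 y [-9.7199 11.9431] v [-0.3799 12.2577]
peg 42 81 y [-9.3609 10.6759] v [-0.8755 11.6159]
peg 57 69 y [-7.6119  8.7969] v [-2.149   9.9129]
xyz [3.5 2.2 1.1] turn [-0.002   0.0043  0.0016]
xyz [32.8  2.2 -5.4] turn [-0.002   0.0043  0.0016]
xyz [ 62.1   2.3 -11.8] turn [-0.002   0.0043  0.0016]
xyz [ 91.4   2.3 -18.3] turn [-0.002   0.0043  0.0016]
```

Emit:
{"fn": "apply_moves", "kwargs": {"rows": [{"xyz":[4,2,0],"turn":[0,0.002,0],"grip":0.3},{"xyz":[10,2,-1],"turn":[0,0.002,0],"grip":0.3},{"xyz":[16,2,-2],"turn":[0,0.002,0],"grip":0.3},{"xyz":[22,2,-3],"turn":[0,0.002,0],"grip":0.3},{"xyz":[28,2,-4],"turn":[0,0.002,0],"grip":0.3},{"xyz":[34,2,-6],"turn":[0,0.002,0],"grip":0.3},{"xyz":[40,2,-7],"turn":[0,0.002,0],"grip":0.3},{"xyz":[40,2,-7],"turn":[0,0.002,0],"grip":0.3},{"xyz":[40,2,-7],"turn":[0,0.002,0],"grip":0.3},{"xyz":[40,2,-7],"turn":[0,0.002,0],"grip":0.3}]}}

```text
clock: 6.6
tcp_pos: [0.5981, -0.2792, 0.1536]
orientation: [0.424, 0.036, 0.905, -0.018]
wrist_force: [-0.5, -0.1, -0.6]
finger_gap: 0.0508
grip_force: 47.2
```

```bash
python3 chk.py
```

```text
axial 0.0514 lat -0.0002 up -0.0007 force [ 0.1  0.3 -1.1]
bottle axial start [51.6744 55.1061]
56.97827329659545 58 y [ 3.5825 18.0899] v [-1.9525 15.7112]
71.97827329659545 16 y [ 9.8498 17.5585] v [ 0.7924 13.2295]
peg 12 82 y [-9.3203 11.3407] v [-2.1996 11.4749]
peg 27 71 y [-8.2949 11.0941] v [ 0.3042 12.8344]
peg 42 44 y [-3.3296 10.9025] v [ 0.1292 11.2117]
xyz [-37.8   0.2   7.6] turn [-0.0017  0.0009  0.0006]
xyz [-8.5  0.2  1.2] turn [-0.0017  0.0009  0.0006]
xyz [20.8  0.2 -5.2] turn [-0.0017  0.0009  0.0006]
xyz [ 50.1   0.3 -11.5] turn [-0.0017  0.0009  0.0006]
```

Emit:
{"fn": "apply_moves", "kwargs": {"rows": [{"xyz":[4,0,-2],"turn":[0,0,0],"grip":0.3},{"xyz":[8,0,-3],"turn":[0,0,0],"grip":0.3},{"xyz":[12,0,-4],"turn":[0,0,0],"grip":0.3},{"xyz":[16,0,-4.5],"turn":[0,0,0],"grip":0.3},{"xyz":[20,0,-5.5],"turn":[0,0,0],"grip":0.3},{"xyz":[24,0,-6.5],"turn":[0,0,0],"grip":0.3},{"xyz":[28,0,-7],"turn":[0,0,0],"grip":0.3},{"xyz":[28,0,-7],"turn":[0,0,0],"grip":0.3},{"xyz":[28,0,-7],"turn":[0,0,0],"grip":0.3}]}}

```text
clock: 7.4
tcp_pos: [0.5745, -0.277, 0.1359]
orientation: [0.424, 0.037, 0.905, -0.017]
wrist_force: [0.2, -0.2, -0.6]
finger_gap: 0.0507
grip_force: 47.2
```

```bash
python3 chk.py
```

```text
axial 0.0220 lat -0.0000 up 0.0001 force [ 0.2  0.1 -0.5]
bottle axial start [22.7605 25.9018]
28.372175784472198 50 y [ 7.1023 18.7996] v [-1.0482 16.7693]
peg 12 38 y [-1.1009 11.5098] v [-1.0422 11.1221]
xyz [-66.4   0.1  14.5] turn [-0.0015  0.0002  0.    ]
xyz [-37.1   0.1   8.2] turn [-0.0015  0.0002  0.    ]
xyz [-7.8  0.1  1.8] turn [-0.0015  0.0002  0.    ]
xyz [21.5  0.1 -4.5] turn [-0.0015  0.0002  0.    ]
```

Emit:
{"fn": "apply_moves", "kwargs": {"rows": [{"xyz":[4,-0.5,-1],"turn":[0,0,0],"grip":0.3},{"xyz":[8,-1,-2],"turn":[0,0,0],"grip":0.3},{"xyz":[12,-1,-3],"turn":[0,0,0],"grip":0.3},{"xyz":[15,-1,-3.3],"turn":[0,0,0],"grip":0.3},{"xyz":[18,-1,-4],"turn":[0,0,0],"grip":0.3},{"xyz":[20,-1,-4.3],"turn":[0,0,0],"grip":0.3},{"xyz":[20,-1,-4.3],"turn":[0,0,0],"grip":0.3},{"xyz":[20,-1,-4.3],"turn":[0,0,0],"grip":0.3}]}}

```text
clock: 8.12
tcp_pos: [0.5592, -0.2768, 0.1244]
orientation: [0.425, 0.036, 0.905, -0.018]
wrist_force: [3.6, 1.3, 2.7]
finger_gap: 0.0506
grip_force: 47.2
```

```bash
python3 chk.py
```

```text
axial 0.0024 lat -0.0010 up 0.0002 force [3.4 2.9 2.2]
bottle axial start [2.2262 5.7337]
8.09618519888662 50 y [ 5.227  17.8461] v [ 0.56   17.0706]Traceback (most recent call last):
  File "chk.py", line 10, in <module>
    uv,P=pts(T,mask(T,(5,150,80),(14,255,255),(445,215,475,275))); L=(P-C0)@np.c_[PZ,YS,np.cross(PZ,YS)]*1e3
         ~~~^^^^^^^^^^^^^^^^^^^^^^^^^^^^^^^^^^^^^^^^^^^^^^^^^^^^^
  File "h.py", line 27, in pts
    return uv,world(d,uv,d["z_map"][v,u])
              ~~~~~^^^^^^^^^^^^^^^^^^^^^^
  File "h.py", line 10, in world
    V=d["view"]; pc=rays(d,uv)*np.asarray(z,float).reshape(-1,1)
                    ~~~~^^^^^^
  File "h.py", line 7, in rays
    p=cv2.undistortPoints(uv,d["camera_matrix"],np.array([float(d["k1"]),0,0,0]))[:,0]
      ~~~~~~~~~~~~~~~~~~~^^^^^^^^^^^^^^^^^^^^^^^^^^^^^^^^^^^^^^^^^^^^^^^^^^^^^^^^
cv2.error: OpenCV(4.12.0) /io/opencv/modules/calib3d/src/undistort.dispatch.cpp:347: error: (-215:Assertion failed) CV_IS_MAT(_src) && CV_IS_MAT(_dst) && (_src->rows == 1 || _src->cols == 1) && (_dst->rows == 1 || _dst->cols == 1) && _src->cols + _src->rows - 1 == _dst->rows + _dst->cols - 1 && (CV_MAT_TYPE(_src->type) == CV_32FC2 || CV_MAT_TYPE(_src->type) == CV_64FC2) && (CV_MAT_TYPE(_dst->type) == CV_32FC2 || CV_MAT_TYPE(_dst->type) == CV_64FC2) in function 'cvUndistortPointsInternal'
```

Light contact has begun, about 5 N along the axis. I'll press on a few mm.

Emit:
{"fn": "apply_moves", "kwargs": {"rows": [{"xyz":[1,0,-0.2],"turn":[0,0,0],"grip":0.3},{"xyz":[2,0,-0.4],"turn":[0,0,0],"grip":0.3},{"xyz":[3,0,-0.6],"turn":[0,0,0],"grip":0.3},{"xyz":[3,0,-0.6],"turn":[0,0,0],"grip":0.3},{"xyz":[3,0,-0.6],"turn":[0,0,0],"grip":0.3}]}}

```text
clock: 8.58
tcp_pos: [0.5588, -0.2767, 0.1248]
orientation: [0.427, 0.034, 0.904, -0.018]
wrist_force: [9.5, 5.3, 5.9]
finger_gap: 0.0504
grip_force: 47.3
```

```bash
sed -i '/mask(T,(5,150/,/print("peg"/d' chk.py; python3 chk.py; python3 - <<'E'
from go import *
d=load("top",True); d2=load("scene",True)
cv2.imwrite("pics/home.png",np.hstack([cv2.resize(d["color"][215:285,420:500],(480,420),interpolation=2),cv2.resize(d2["color"][220:270,170:240],(320,420),interpolation=2)]))
E
```

```text
axial 0.0023 lat -0.0013 up 0.0003 force [8.7 3.9 5.1]
bottle axial start [1.6988 5.4498]
6.833140231092221 48 y [ 5.9631 17.783 ] v [ 0.0138 16.9417]
21.833140231092223 9 y [ 9.7517 17.4761] v [ 4.3633 13.9268]
xyz [-85.3   0.5  20. ] turn [0.0004 0.0065 0.0038]
xyz [-56.    0.7  13.4] turn [0.0004 0.0065 0.0038]
xyz [-26.8   0.8   6.9] turn [0.0004 0.0065 0.0038]
xyz [2.5 0.9 0.4] turn [0.0004 0.0065 0.0038]
```

View pics/home.png

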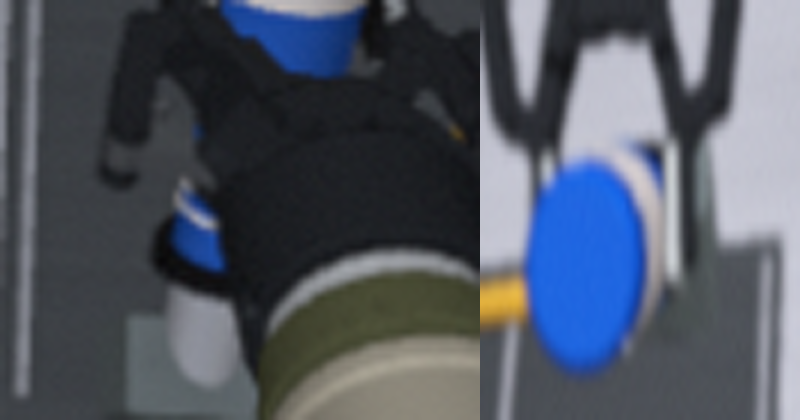

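Emit:
{"fn": "apply_moves", "kwargs": {"rows": [{"xyz":[0,0.5,0],"turn":[0,0,0],"grip":0.3},{"xyz":[0,0.5,0],"turn":[0,0,0],"grip":0.7},{"xyz":[0,0.5,0],"turn":[0,0,0],"grip":1},{"xyz":[0,0.5,0],"turn":[0,0,0],"grip":1},{"xyz":[0,0.5,0],"turn":[0,0,0],"grip":1},{"xyz":[0,0.5,0],"turn":[0,0,0],"grip":1},{"xyz":[0,0.5,0],"turn":[0,0,0],"grip":1},{"xyz":[0,0.5,0],"turn":[0,0,0],"grip":1}]}}

```text
clock: 9.4
tcp_pos: [0.5561, -0.276, 0.1215]
orientation: [0.424, 0.037, 0.905, -0.018]
wrist_force: [0.5, -0.1, 0.2]
finger_gap: 0.0851
grip_force: 0.0
```

Emit:
{"fn": "apply_moves", "kwargs": {"rows": [{"xyz":[0,0,-15],"turn":[0,0,0],"grip":1},{"xyz":[0,0,-30],"turn":[0,0,0],"grip":1},{"xyz":[0,0,-50],"turn":[0,0,0],"grip":1},{"xyz":[0,0,-75],"turn":[0,0,0],"grip":1},{"xyz":[0,0,-100],"turn":[0,0,0],"grip":1},{"xyz":[0,0,-125],"turn":[0,0,0],"grip":1},{"xyz":[0,0,-140],"turn":[0,0,0],"grip":1},{"xyz":[0,0,-140],"turn":[0,0,0],"grip":1},{"xyz":[0,0,-140],"turn":[0,0,0],"grip":1}]}}

```text
clock: 10.15
tcp_pos: [0.449, -0.2682, 0.2122]
orientation: [0.424, 0.037, 0.905, -0.019]
wrist_force: [0.6, 0.5, -0.1]
finger_gap: 0.0853
grip_force: 0.0
```

```bash
cat >> go.py <<'E'
XS=np.array([np.cos(yaw),np.sin(yaw),0]); SO=C0*[1,1,0]+.075*XS
RV=frame(-XS,YS)
def st(x,y,z): return SO+XS*x+YS*y+[0,0,z],RV
E
python3 - <<'E'
from go import *
plan(*st(-.108,-.125,.22)); plan(*st(-.108,-.125,.088))
T=load("top",True)
uv,P=pts(T,mask(T,(105,120,60),(130,255,255),(400,130,560,290)))
L=(P-C0)@np.c_[PZ,YS,np.cross(PZ,YS)]*1e3; L=L[(np.linalg.norm(L[:,1:],axis=1)<40)]
print("bottle axial",np.percentile(L[:,0],[.5,2,98,99.5]))
cv2.imwrite("pics/rel.png",cv2.resize(T["color"][130:310,400:560],(533,600),interpolation=2))
E
```

```text
xyz [   3.5 -122.3  -15.8] turn [-0.004   0.8774 -0.001 ]
xyz [ 105.  -121.9   68.6] turn [-0.004   0.8774 -0.001 ]
bottle axial [  6.259    8.7121 188.1297 189.0724]
```

View pics/rel.png

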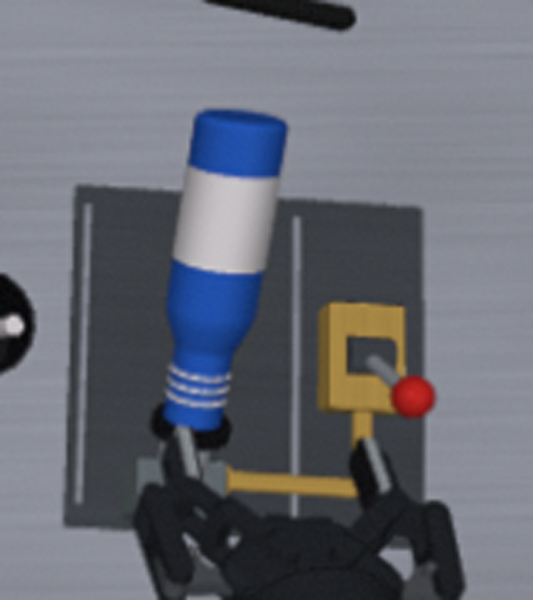

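The bottle stays on the peg, with its mouth near the collar at (190,425). I'll move clear towards the lever and measure the seating again.

Emit:
{"fn": "apply_moves", "kwargs": {"rows": [{"xyz":[-10,-15,-25],"turn":[0,0.1,0],"grip":0.7},{"xyz":[-10,-30,-40],"turn":[0,0.2,0],"grip":0.3},{"xyz":[-5,-50,-40],"turn":[0,0.3,0],"grip":0},{"xyz":[0,-70,-30],"turn":[0,0.4,0],"grip":0},{"xyz":[0,-90,-20],"turn":[0,0.5,0],"grip":0},{"xyz":[3,-110,-16],"turn":[0,0.6,0],"grip":0},{"xyz":[3,-122,-16],"turn":[0,0.7,0],"grip":0},{"xyz":[3,-122,-16],"turn":[0,0.8,0],"grip":0},{"xyz":[3,-122,-16],"turn":[0,0.877,0],"grip":0},{"xyz":[3,-122,-16],"turn":[0,0.877,0],"grip":0},{"xyz":[3,-122,-16],"turn":[0,0.877,0],"grip":0}]}}

```text
clock: 11.12
tcp_pos: [0.4267, -0.3872, 0.2166]
orientation: [-0.001, 0.039, 0.999, 0.001]
wrist_force: [0.5, -0.4, 1.1]
finger_gap: -0.0003
grip_force: 0.0
```

```bash
cat > seat.py <<'E'
from go import *
T=load("top",True);S=load("scene",True)
plan(*st(-.108,-.125,.088))
F=np.c_[PZ,YS,np.cross(PZ,YS)]
for n,d,b in(("top",T,(440,130,500,290)),("scene",S,(165,200,245,290))):
    m=mask(d,(105,100,50),(130,255,255),b)
    uv,P=pts(d,m); L=(P-C0)@F*1e3; k=np.linalg.norm(L[:,1:],axis=1)<40; L=L[k];P=P[k]
    print(n,len(L),"axial",np.percentile(L[:,0],[.2,1,3,50,97,99]))
    q=P[(L[:,0]>78)&(L[:,0]<180)]
    if len(q)>50:
        x,r=cyl(q,.026,(.56,-.274,.147),(-.08,.78)); a=np.array([1,x[2],x[3]]);a/=np.linalg.norm(a); print("axis",x,"elev",np.degrees(np.arcsin(a[2])),r)
        t=(P-np.array([.56,x[0],x[1]]))@a; t1=np.percentile(t,99); print("base centre-185:",(np.array([.56,x[0],x[1]])+a*(t1-.185)-C0)@F*1e3)
    e=P[L[:,0]>150]; print("base med",np.median((e-C0)@F*1e3,0))
E
python3 seat.py
```

```text
xyz [  0.3  -1.9 129.9] turn [ 0.0003 -0.0008 -0.0003]
top 1454 axial [  0.8111   6.0524   9.5243  89.6007 187.682  188.6039]
axis [-0.2752  0.1298 -0.0884  0.5553] elev 28.950181052983964 0.0007925499037871042
base centre-185: [ 3.4695 -0.0016  2.4646]
base med [177.4476   4.2851  -3.7976]
scene 526 axial [ -0.154    1.0832   2.79   186.1545 191.3303 192.2113]
axis [-0.2751  0.1295 -0.0951  0.5704] elev 29.589104510087715 0.0003014046311388893
base centre-185: [7.5001 0.6116 0.4564]
base med [186.9264   1.9133 -18.5143]
```

The bottle has sagged to about 29° elevation. The clearance explains roughly 30.5° when fully seated, so it may have crept out a few mm. I'll seat it with a gentle push on the base, using shut fingers.

```bash
cat >> go.py <<'E'
BA=np.array([1,-.09,.565]);BA/=np.linalg.norm(BA); BC=C0+.187*BA; RP=frame(-BA,YS)
def push(g,back): return BC+BA*(.011+g)+RP.as_matrix()[:,2]*(.010-back),RP
E
python3 - <<'E'
from go import *
print(BC,RP.as_matrix()[:,2]); p,R=push(.035,.09); print(p); plan(p,R); q,_=push(.035,0); print(q)
print("in RP axes from stage",(R.inv().apply(q-p)*1e3).round(1))
E
```

```text
[ 0.6298 -0.2816  0.1667] [ 0.4889 -0.0392 -0.8715]
[ 0.6306 -0.2821  0.259 ]
xyz [-196.4  121.2  -41.2] turn [-0.0019 -0.5134  0.008 ]
[ 0.6746 -0.2856  0.1806]
in RP axes from stage [-0. -0. 90.]
```

Emit:
{"fn": "apply_moves", "kwargs": {"rows": [{"xyz":[-20,0,-35],"turn":[0,-0.05,0],"grip":0},{"xyz":[-50,10,-60],"turn":[0,-0.1,0],"grip":0},{"xyz":[-85,25,-75],"turn":[0,-0.17,0],"grip":0},{"xyz":[-115,45,-80],"turn":[0,-0.25,0],"grip":0},{"xyz":[-145,70,-80],"turn":[0,-0.33,0],"grip":0},{"xyz":[-170,95,-70],"turn":[0,-0.42,0],"grip":0},{"xyz":[-190,115,-55],"turn":[0,-0.5,0],"grip":0},{"xyz":[-196,121,-41],"turn":[0,-0.513,0],"grip":0},{"xyz":[-196,121,-41],"turn":[0,-0.513,0],"grip":0},{"xyz":[-196,121,-41],"turn":[0,-0.513,0],"grip":0}]}}

```text
clock: 12.05
tcp_pos: [0.6287, -0.2822, 0.2598]
orientation: [0.253, 0.039, 0.967, -0.01]
wrist_force: [-0.5, -0.3, 0.9]
finger_gap: -0.0001
grip_force: 0.0
```

```bash
python3 -c "
from go import *
plan(*push(.035,0));plan(*push(0,0))"
```

```text
xyz [-1.4  0.3 91.6] turn [-0.0009 -0.0015  0.008 ]
xyz [33.6  0.6 91.6] turn [-0.0009 -0.0015  0.008 ]
```

Emit:
{"fn": "apply_moves", "kwargs": {"rows": [{"xyz":[-1,0,25],"turn":[0,0,0],"grip":0},{"xyz":[-1,0,50],"turn":[0,0,0],"grip":0},{"xyz":[-1,0,75],"turn":[0,0,0],"grip":0},{"xyz":[-1,0,91],"turn":[0,0,0],"grip":0},{"xyz":[-1,0,91],"turn":[0,0,0],"grip":0},{"xyz":[8,0,91],"turn":[0,0,0],"grip":0},{"xyz":[16,0,91],"turn":[0,0,0],"grip":0},{"xyz":[24,0,91],"turn":[0,0,0],"grip":0},{"xyz":[28,0,91],"turn":[0,0,0],"grip":0},{"xyz":[28,0,91],"turn":[0,0,0],"grip":0}]}}

```text
clock: 12.88
tcp_pos: [0.6488, -0.2847, 0.1674]
orientation: [0.253, 0.04, 0.967, -0.011]
wrist_force: [0.9, 0.1, -0.1]
finger_gap: -0.0001
grip_force: 0.0
```

Emit:
{"fn": "apply_moves", "kwargs": {"rows": [{"xyz":[1,0,0],"turn":[0,0,0],"grip":0},{"xyz":[2,0,0],"turn":[0,0,0],"grip":0},{"xyz":[3,0,0],"turn":[0,0,0],"grip":0},{"xyz":[4,0,0],"turn":[0,0,0],"grip":0},{"xyz":[4,0,0],"turn":[0,0,0],"grip":0}]}}

```text
clock: 13.3
tcp_pos: [0.6468, -0.2842, 0.165]
orientation: [0.253, 0.039, 0.967, -0.011]
wrist_force: [0.2, -0.3, -0.7]
finger_gap: -0.0002
grip_force: 0.0
```

```bash
python3 -c "
from go import *
print(env.get_state()['wrist_force']);plan(*push(0,0))"
```

```text
[ 0.2051 -0.3063 -0.7482]
xyz [3.2 1.2 0.1] turn [-0.0011 -0.0005  0.0083]
```

Emit:
{"fn": "apply_moves", "kwargs": {"rows": [{"xyz":[1,0,0],"turn":[0,0,0],"grip":0},{"xyz":[2,0,0],"turn":[0,0,0],"grip":0},{"xyz":[3,0,0],"turn":[0,0,0],"grip":0},{"xyz":[4,0,0],"turn":[0,0,0],"grip":0},{"xyz":[4,0,0],"turn":[0,0,0],"grip":0}]}}

```text
clock: 13.72
tcp_pos: [0.6451, -0.2847, 0.1651]
orientation: [0.255, 0.038, 0.966, -0.011]
wrist_force: [5.4, -0.6, 3.0]
finger_gap: 0.0001
grip_force: 3.1
```

Emit:
{"fn": "apply_moves", "kwargs": {"rows": [{"xyz":[1,0,0],"turn":[0,0,0],"grip":0},{"xyz":[2,0,0],"turn":[0,0,0],"grip":0},{"xyz":[3,0,0],"turn":[0,0,0],"grip":0},{"xyz":[3,0,0],"turn":[0,0,0],"grip":0}]}}

```text
clock: 14.05
tcp_pos: [0.6444, -0.2853, 0.1659]
orientation: [0.257, 0.038, 0.965, -0.012]
wrist_force: [9.0, 0.0, 5.5]
finger_gap: 0.0001
grip_force: 5.1
```

```bash
python3 -c "
from go import *
print(env.get_state()['wrist_force']);plan(*push(0,0))"
```

```text
[8.9811 0.0143 5.4868]
xyz [1.5 2.4 2. ] turn [-0.0034  0.0087  0.011 ]
```

Emit:
{"fn": "apply_moves", "kwargs": {"rows": [{"xyz":[1,0,0],"turn":[0,0,0],"grip":0},{"xyz":[2,0,0],"turn":[0,0,0],"grip":0},{"xyz":[3,0,0],"turn":[0,0,0],"grip":0},{"xyz":[4,0,0],"turn":[0,0,0],"grip":0},{"xyz":[4,0,0],"turn":[0,0,0],"grip":0}]}}

```text
clock: 14.47
tcp_pos: [0.6436, -0.2861, 0.1669]
orientation: [0.26, 0.037, 0.965, -0.013]
wrist_force: [13.3, -1.8, 9.6]
finger_gap: -0.0002
grip_force: 7.9
```

```bash
python3 -c "
from go import *
print(env.get_state()['wrist_force']);plan(*push(0,0));plan(*push(.035,0));plan(*push(.035,.09))"
```

```text
[13.2789 -1.8239  9.5635]
xyz [1.4 3.3 3.2] turn [-0.0049  0.015   0.0132]
xyz [-33.6   2.9   3.8] turn [-0.0049  0.015   0.0132]
xyz [-35.    2.4 -86.2] turn [-0.0049  0.015   0.0132]
```

A 16 N push doesn't move it, so it is home. Backing off and going to the lever.

Emit:
{"fn": "apply_moves", "kwargs": {"rows": [{"xyz":[-15,0,0],"turn":[0,0,0],"grip":0},{"xyz":[-35,0,0],"turn":[0,0,0],"grip":0},{"xyz":[-45,0,0],"turn":[0,0,0],"grip":0},{"xyz":[-45,0,-30],"turn":[0,0,0],"grip":0},{"xyz":[-45,0,-65],"turn":[0,0,0],"grip":0},{"xyz":[-45,0,-100],"turn":[0,0,0],"grip":0},{"xyz":[-45,0,-130],"turn":[0,0,0],"grip":0},{"xyz":[-45,0,-150],"turn":[0,0,0],"grip":0},{"xyz":[-45,0,-150],"turn":[0,0,0],"grip":0},{"xyz":[-45,0,-150],"turn":[0,0,0],"grip":0}]}}

```text
clock: 15.3
tcp_pos: [0.6026, -0.281, 0.3133]
orientation: [0.253, 0.039, 0.967, -0.011]
wrist_force: [0.2, 0.5, -0.6]
finger_gap: 0.0
grip_force: 0.0
```

```bash
python3 seat.py;python3 -c "
from go import *
print(cur()[0]);plan(*st(-.108,-.125,.28));plan(*st(-.108,-.125,.22))"
```

```text
xyz [ 255.4 -122.9  112. ] turn [ 0.0003  0.5093 -0.0014]
top 1409 axial [  0.4145   5.5049   9.2768  88.2291 186.5685 188.1273]
axis [-0.2755  0.13   -0.0983  0.5626] elev 29.242451778750326 0.0007854748271005005
base centre-185: [2.9626 0.581  2.1595]
base med [175.6825   5.8748  -2.5357]
scene 524 axial [ -1.4622   0.5542   3.8182 186.0159 191.0887 191.5316]
axis [-0.2756  0.1298 -0.1009  0.5782] elev 29.91192160804906 0.000257401642576106
base centre-185: [6.9162 0.5849 0.1684]
base med [186.6238   1.0189 -18.1007]
[ 0.6024 -0.2802  0.3104]
xyz [ 161.8 -122.8  -55.6] turn [ 0.0003  0.5093 -0.0014]
xyz [ 191.1 -122.9   -3.3] turn [ 0.0003  0.5093 -0.0014]
```

Emit:
{"fn": "apply_moves", "kwargs": {"rows": [{"xyz":[25,-15,-15],"turn":[0,0.05,0],"grip":0},{"xyz":[55,-30,-30],"turn":[0,0.1,0],"grip":0},{"xyz":[85,-50,-40],"turn":[0,0.17,0],"grip":0},{"xyz":[110,-70,-50],"turn":[0,0.25,0],"grip":0},{"xyz":[135,-95,-50],"turn":[0,0.33,0],"grip":0},{"xyz":[155,-115,-40],"turn":[0,0.42,0],"grip":0},{"xyz":[175,-123,-25],"turn":[0,0.509,0],"grip":0},{"xyz":[191,-123,-3],"turn":[0,0.509,0],"grip":0},{"xyz":[191,-123,-3],"turn":[0,0.509,0],"grip":0},{"xyz":[191,-123,-3],"turn":[0,0.509,0],"grip":0}]}}

```text
clock: 16.23
tcp_pos: [0.4247, -0.3882, 0.2182]
orientation: [-0.001, 0.04, 0.999, 0.002]
wrist_force: [0.2, 0.9, 0.7]
finger_gap: 0.0
grip_force: 0.0
```

```bash
python3 -c "
from go import *
plan(*st(-.108,-.125,.09));plan(*st(.0,-.125,.09))"
```

```text
xyz [ -0.2  -1.4 128.2] turn [ 0.0046 -0.0018 -0.0008]
xyz [-108.2   -1.3  128. ] turn [ 0.0046 -0.0018 -0.0008]
```

Emit:
{"fn": "apply_moves", "kwargs": {"rows": [{"xyz":[0,-1,35],"turn":[0,0,0],"grip":0},{"xyz":[0,-1,70],"turn":[0,0,0],"grip":0},{"xyz":[0,-1,100],"turn":[0,0,0],"grip":0},{"xyz":[0,-1,125],"turn":[0,0,0],"grip":0},{"xyz":[0,-1,128],"turn":[0,0,0],"grip":0},{"xyz":[-12,-1,128],"turn":[0,0,0],"grip":0},{"xyz":[-24,-1,128],"turn":[0,0,0],"grip":0},{"xyz":[-36,-1,128],"turn":[0,0,0],"grip":0},{"xyz":[-48,-1,128],"turn":[0,0,0],"grip":0},{"xyz":[-60,-1,128],"turn":[0,0,0],"grip":0},{"xyz":[-72,-1,128],"turn":[0,0,0],"grip":0},{"xyz":[-84,-1,128],"turn":[0,0,0],"grip":0}]}}

```text
clock: 17.23
tcp_pos: [0.5115, -0.3985, 0.0974]
orientation: [0.003, 0.04, 0.999, -0.002]
wrist_force: [-1.0, -0.5, -0.1]
finger_gap: 0.0001
grip_force: 0.5
```

Emit:
{"fn": "apply_moves", "kwargs": {"rows": [{"xyz":[-6,0,0],"turn":[0,0,0],"grip":0},{"xyz":[-12,0,0],"turn":[0,0,0],"grip":0},{"xyz":[-18,0,0],"turn":[0,0,0],"grip":0},{"xyz":[-21,0,0],"turn":[0,0,0],"grip":0},{"xyz":[-21,0,0],"turn":[0,0,0],"grip":0},{"xyz":[-21,0,0],"turn":[0,0,0],"grip":0}]}}

```text
clock: 17.73
tcp_pos: [0.5291, -0.3994, 0.0948]
orientation: [0.0, 0.041, 0.999, -0.001]
wrist_force: [-6.5, 1.2, 4.6]
finger_gap: 0.0
grip_force: 3.2
```

```bash
cat > kn.py <<'E'
from go import *
print(env.get_state()['wrist_force']); p=cur()[0]-SO; print("tcp stand",p@XS,p@YS,p[2])
for n,br in(("top",(495,180,545,265)),("scene",(130,225,200,275))):
    d=load(n,True); a=mask(d,(0,150,80),(4,255,255),br)|mask(d,(172,150,80),(180,255,255),br)
    uv,P=pts(d,a)
    if len(P)>15:
        c,r=sph(P,.013,np.median(P,0)-[0,0,.01]); c=c-SO; print(n,len(P),"knob stand",c@XS,c@YS,c[2],r)
E
python3 kn.py
```

```text
[-6.5495  1.2493  4.582 ]
tcp stand -0.003050126869607598 -0.127045260162545 0.0948080536028506
scene 92 knob stand 0.01975913755268718 -0.12477501468383444 0.1013916781695673 0.0010879786634461694
```

Emit:
{"fn": "apply_moves", "kwargs": {"rows": [{"xyz":[-2,0,0],"turn":[0,0,0],"grip":0},{"xyz":[-4,0,0],"turn":[0,0,0],"grip":0},{"xyz":[-4,0,0],"turn":[0,0,0],"grip":0},{"xyz":[10,0,0],"turn":[0,0,0],"grip":0},{"xyz":[35,0,0],"turn":[0,0,0],"grip":0},{"xyz":[70,0,-20],"turn":[0,0,0],"grip":0},{"xyz":[100,0,-55],"turn":[0,0,0],"grip":0},{"xyz":[110,0,-95],"turn":[0,0,0],"grip":0},{"xyz":[110,0,-130],"turn":[0,0,0],"grip":0},{"xyz":[110,0,-140],"turn":[0,0,0],"grip":0},{"xyz":[110,0,-140],"turn":[0,0,0],"grip":0}]}}

```text
clock: 18.75
tcp_pos: [0.422, -0.3924, 0.239]
orientation: [0.005, 0.041, 0.999, -0.004]
wrist_force: [-0.2, 0.5, 0.0]
finger_gap: -0.0
grip_force: 0.0
```

```bash
python3 kn.py; python3 seat.py; python3 - <<'E'
from go import *
cv2.imwrite("pics/end.png",np.hstack([load("top",True)["color"][100:320,120:560],load("scene",True)["color"][160:380,120:480]]))
E
```

```text
[-0.2404  0.4648  0.0073]
tcp stand -0.11033361760738136 -0.12860780521468074 0.23898681758899384
top 123 knob stand 0.020427076987799626 -0.12516744741180838 0.09978740062900658 0.0008233654972714752
scene 94 knob stand 0.019467768114125483 -0.1259696727209947 0.1019077392697169 0.000993818026226878
xyz [ -4.    0.9 144. ] turn [ 0.001   0.0015 -0.0007]
top 1444 axial [  0.7936   5.7435   9.3683  89.8634 187.2689 188.3513]
axis [-0.2756  0.1302 -0.0992  0.5626] elev 29.24062966024793 0.0007391005273861828
base centre-185: [3.1688 0.597  2.2868]
base med [177.1567   3.5029  -2.7548]
scene 525 axial [ -2.6463  -0.6438   6.8695 186.0062 191.3931 192.5641]
axis [-0.2756  0.13   -0.1009  0.5734] elev 29.704708814351022 0.00028061865203862085
base centre-185: [7.6829 0.5726 0.6666]
base med [186.4493   1.1682 -18.0571]
```

View pics/end.png

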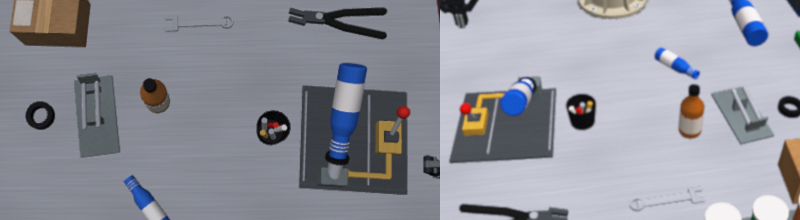

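The bottle is on the peg against the collar (338,158), the knob is fully over at (403,112), and the tape, amber bottle and cup are where they were. Handing in.

```bash
python3 -c "
from workcell import ticket
print(ticket.hand_in())"
```

```text
the job is handed in; nothing more can be done
None
```

I handed the job in at about 19 s: the blue bottle is mouth down on the peg against the collar (a 16 N push on its base didn't move it; it sags a few degrees from the loose fit), the air valve lever is fully over, and the tape, amber bottle and cup stand where they were.

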